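# Fold away and lock the bench work light

### The arm

A 7-joint arm with a two-finger parallel gripper is mounted at the origin on the work surface. World frame = base frame: x ahead of the robot, y to its left, z up, the work surface at z = 0. Lengths are in mm, angles in rad, forces in N, time in s.
With the tool pointing down it reaches from about 400 to 875 mm from the base axis. Payload 4.4 kg.
Tool frame: the origin (TCP) lies where the fingers leave the gripper's body, on its centre line; the fingertips stand 73 mm ahead of it and the grasp point (between the pads) lies 54 mm ahead of it; z points along the fingers, y is the line along which they close (so a half turn about z gives the same grasp; the last joint's range is limited). The gripper opens to 85 mm and grips with 20 to 120 N. Pads are 22 mm wide; open, the fingers measure 114 mm over their backs; the gripper's body (76 mm by 85 mm) begins 54 mm behind the grasp point. The pads swing forward as they close: fully open they stand 13 mm farther back than shut.
Start: joints at [-1.227, 0.628, 0.038, 1.517, -0.027, 0.996, -0.02], TCP at [258.957, 596.203, 303.913] pointing down, gripper open.
Joint ranges: [-3.06, 3.06], [-0.37, 2.12], [-1.25, 1.32], [0.18, 2.47], [-1.1, 4.24], [0.23, 1.98], [-2.94, 2.94]. Speed limits (rad/s): [2.57, 2.57, 3.14, 3.14, 3.14, 3.14, 3.14].

### API

Orientations are given as [roll, pitch, yaw] about the fixed x, y, z axes, in that order (R = Rz(yaw) Ry(pitch) Rx(roll)).
In Python, from cell import ctrl gives the robot as it stands.
- The arm moves only by the tool send_rows, never from a script. Its argument "rows" is a list that holds one entry, the list of rows, each a list of 6 numbers: the shift along the tool's x, y, z in cm, then the turn, a rotation vector about the tool's x, y, z in rad. In form: [[[tx, ty, tz, wx, wy, wz], ...]]. A call has 1 to 10 rows; each row is the pose to reach, as a shift and turn from the pose commanded when the call began, along the tool's axes at that moment; what a row does not reach only later rows make up. A row lasts 1/10 s, in which the tool goes at most 50 mm and 8.59 degrees, less where a joint would pass 70% of its speed; a pose out of reach is approached as far as the arm can. A call with a gripper value outside its range is refused whole. "grip" is the closure in counts, from 0 (fully open) to 255 (shut), set as the call begins (left out, the last holds). The fingers move at their own pace and stop on an object; the grip force is fixed at half the most. Time passes only in rows, so rows that repeat a pose let the fingers close. It gives the time, the measured TCP pose, the force, the opening and the grip force at its end, in the units of the state.
- ctrl.read_state(): the state, without advancing time (a new reading comes with each control period).
- ctrl.get_image(name): name is "scene" or "top"; returns a dict with "pixels" (400x640x3 uint8, red, green, blue), "fx", "fy", "cx", "cy" (pixels), "D" ([k1, k2, p1, p2, k3] as OpenCV has them; the pictures are not rectified), "extrinsics" (4x4, takes a point from camera to world coordinates). Camera axes: x right, y up, looking along -z (the intrinsics and any distortion apply to the point x, -y, -z); pixel columns grow to the right and rows downward; lengths in mm; the calibration is good to about 2 mm. A picture is of the moment at which its call begins. There is no depth.
- ctrl.finish_job(): hands the job in; it is judged then, once.
The state is a dict: "clock": time; "qpos": joint angles; "qd": joint speeds; "tau": joint torques, N m; "eef_pos": TCP position; "tool_rot": TCP orientation; "force": force on the tool from outside, world axes, zero at the start; "torque": the same for the moment, N m; "width": finger opening in mm; "gripper_force": force on a finger pad.
Only numpy, scipy, OpenCV 4.12 (cv2) and the standard library are available. Lean on these libraries where they do the work, as an engineer would, in place of code of your own. Each camera call takes 0.05 s, during which the arm holds its last target. There are 200 camera calls.

### The job

Put the folding work light away on its bracket: first, while the arm is still swung out, fold the light bar back flat along the arm, and only then swing the arm with the folded bar fully home under the clamp bridge. Then wind the red tension wheel clockwise by its crank handle until its pad bears on the bar and the wheel feels firm, without overtightening it, and let go. Leave everything else on the bench where it is.

Things in the scene. Friction and masses are not known exactly. Their poses are not given: they have to be found in the camera images.
- bracket: Grey bracket of the work light, screwed to the bench; origin on the bench under the main hinge, +x along the home position of the arm, which opens towards +y. Foot 14 mm thick, x -40 to 185 mm. A clamp frame at x 20 to 50 mm: rear post at y -41 to -27 mm, bridge above (underside at 98 mm), open to +y, where the folded light enters. The post blocks the bar from folding once the arm is home.
- strut (a joint): Angle of the aluminium arm (28 mm wide, 34 to 54 mm above the bench) about the vertical main hinge at the bracket's origin, rad: 0 = fully home along the bracket's +x (a stop), positive = swung out counter-clockwise from above; starts at about 1.5 to 2.0. Stiff friction hinge, about 0.6 N m; stays where left.
- elbow_knob (a point): Orange knob fixed to the arm's outer end, on the vertical axis of the second hinge (elbow), 160 mm from the main hinge: diameter 26 mm, 80 to 124 mm above the bench; the point is on its axis at 108 mm. Grip or push it from above to swing the arm; pushing at the bar's grip instead swings the bar open again.
- bar (a joint): Angle of the light bar relative to the arm about the elbow, rad: 0 = folded back flat along the arm (a stop), positive = opened counter-clockwise from above; starts at about 1.4 to 1.8. Friction hinge, about 0.12 N m; stays where left.
- bar_grip (a point): Orange grip post on the light bar, 60 mm from the elbow axis: diameter 22 mm, 78 to 118 mm above the bench; the point is on its axis at 102 mm; its +x points along the bar away from the elbow. The black bar with white lens strips is 155 mm long from the elbow, 30 mm wide, 56 to 78 mm above the bench.
- crank (a point): Black crank handle, spinning freely on its pin on the red tension wheel: upright, diameter 20 mm, 136 to 180 mm above the bench, on a circle of radius 45 mm about bracket x 35, y 0 mm; the point is on its axis at 160 mm, its +x points outward from the wheel's axis. The wheel is a disc of diameter 104 mm, 128 to 136 mm up. Clockwise from above winds the pad down 2 mm per radian; it stays where left.
- pad: Rubber-faced pad, diameter 24 mm, under the bridge on the wheel's axis; origin at the centre of its underside, starting 0.8 to 2.8 mm above the folded bar's top. Until it bears, the crank turns at a steady 7 N or so (0.3 N m), then the push needed rises. Firm: about 12 N at the crank while turning (0.52 N m), pad force 110 N (40 to 150 is right; over 190, about 15 N at the crank, is too much).
- wrench: Bystander: steel wrench, 180 mm, lying on the bench inside the angle between arm and bracket, lower than the arm.
- jar: Bystander: jar with a blue lid, diameter 54 mm, 75 mm tall, beyond the outer end of the bracket.
- oil: Bystander: black chain oil bottle, diameter 44 mm, 130 mm tall, near the pivot end of the bracket.
- tape: Bystander: blue roll of tape, diameter 90 mm, 24 mm tall, behind the bracket.
- driver: Bystander: screwdriver with orange handle, 200 mm, behind the bracket.
- spray: Bystander: blue spray can, diameter 60 mm, 160 mm tall, behind the pivot end of the bracket.
- mug: Bystander: white mug, diameter 80 mm, 90 mm tall, to the robot's right.
Things that resemble listed ones, but are neither listed nor needed, are in the scene too. Leave any purple look-alike of the bracket alone.

How it is judged (in metres and radians):
On the way, in this order (a step that is already met when the one before it is completed fails the run):
1. the light bar is folded flat along the arm while the arm is still swung out (value of joint bar below 0.1 rad and value of joint strut above 0.6 rad), for 0.2 s.
2. the arm is home with the bar still folded on it, and the pad not yet bearing (value of joint strut below 0.06 rad and value of joint bar below 0.1 rad and contact force between pad and anything else below 10 N), for 0.2 s.
3. the wheel is wound until the pad presses firmly on the bar (contact force between pad and anything else above 40 N), for 0.2 s.
At the end, for the whole second after the job is handed in: The arm is home (within 0.06 rad), the light bar folded on it (within 0.1 rad), and the clamp pad presses on the bar with 40 to 150 N (value of joint strut below 0.06 rad and value of joint bar below 0.1 rad and contact force between pad and anything else between 40 and 150 N); the robot touches nothing.
It fails at once if the wheel is overtightened: the pad presses with more than 190 N (contact force between pad and anything else above 190 N).
It fails at once if a bystander is moved by more than 30 mm (distance of any of wrench, jar, oil, tape, driver, spray, mug from where it was at the start of the episode above 0.03 m).
It also fails if it takes over 72 s, if anything falls off the work surface, if the arm or the gripper's body presses on something with over 40 N, if the wrist force passes 120 N, or if a joint passes its speed limit or range.

## Working session

There is one attempt and no reset: what is moved stays moved. The work goes in short steps, Python scripts to look and compute and a tool call to move; the robot and the scene stay as the last step left them, time stands still between calls to the robot, and variables do not carry over. Pictures are saved under pics/ and viewed, at most 10 in all, crops included, and the job is handed in when it is done.

Besides the shell and the picture viewer there is one more tool, called as name(argument=value, ...), one argument or row to a line, values as JSON. send_rows: Moves the arm, as the interface text tells. Its arguments: {"type":"object","properties":{"rows":{"type":"array","items":{"type":"array","items":{"type":"array","items":{"type":"number"}}}},"grip":{"type":"number"}},"required":["rows"]}

```bash
mkdir -p pics
cat > h.py <<'E'
import numpy as np, cv2
from cell import ctrl
def snap(n,f):
    im=ctrl.get_image(n); cv2.imwrite('pics/'+f,im['pixels'][:,:,::-1]); 
    np.save('pics/'+n+'.npy',{k:im[k] for k in im if k!='pixels'},allow_pickle=True); return im
def cam(n): return np.load('pics/'+n+'.npy',allow_pickle=True).item()
def px2w(n,u,v,z):
    c=cam(n);K=np.array([[c['fx'],0,c['cx']],[0,c['fy'],c['cy']],[0,0,1.]])
    p=cv2.undistortPoints(np.array([[[u,v]]],float),K,np.array(c['D'],float))[0,0]
    T=np.array(c['extrinsics']);d=T[:3,:3]@np.array([p[0],-p[1],-1]);o=T[:3,3]
    return o+d*(z-o[2])/d[2]
E
python3 - <<'E'
from h import *
snap('top','t1.png');snap('scene','s1.png')
s=ctrl.read_state();print(s)
for n in('top','scene'):print(cam(n)['extrinsics'])
E
```

```text
{'clock': 0.1, 'qpos': array([-1.22682101,  0.6292081 ,  0.03842557,  1.51828211, -0.02698275,
        0.99632546, -0.01998959]), 'qd': array([-0.00251588, -0.00336932, -0.00066977, -0.00083774,  0.00066553,
        0.00105187, -0.00211093]), 'tau': array([ 4.98153400e-03, -5.64528143e+01,  1.23048037e+00, -1.93971276e+01,
        1.12096893e-02,  5.34435516e-03,  2.38755899e-05]), 'eef_pos': array([258.74862081, 595.79025743, 303.10560188]), 'tool_rot': array([-3.13988709e+00,  1.84583279e-05,  2.73185236e+00]), 'force': array([0.05850288, 1.20635661, 0.30839217]), 'torque': array([-0.01321506,  0.0231962 ,  0.01895843]), 'gripper_force': 0.0, 'width': 85.56127836796443}
[[ 2.60643476e-02  9.80625078e-01 -1.94152276e-01  3.68526873e+02]
 [-9.99633624e-01  2.41493890e-02 -1.22239192e-02 -1.18330200e+02]
 [-7.29842290e-03  1.94399752e-01  9.80895239e-01  1.30787669e+03]
 [ 0.00000000e+00  0.00000000e+00  0.00000000e+00  1.00000000e+00]]
[[-7.92824699e-01 -5.05330167e-01  3.40691090e-01  1.08380326e+03]
 [ 6.09343858e-01 -6.67683077e-01  4.27667361e-01  4.72982652e+02]
 [ 1.13604560e-02  5.46663270e-01  8.37275468e-01  1.29094751e+03]
 [ 0.00000000e+00  0.00000000e+00  0.00000000e+00  1.00000000e+00]]
```

View pics/t1.png

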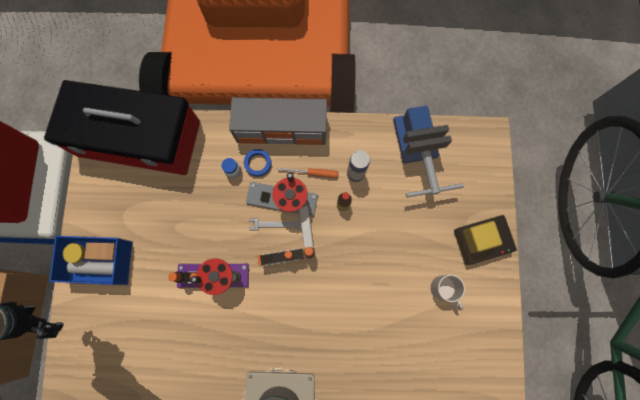

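View pics/s1.png

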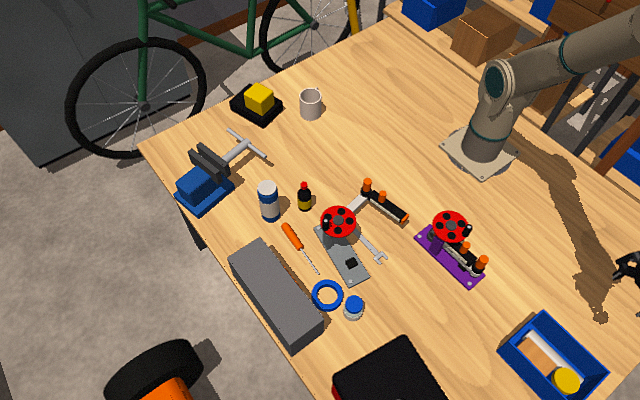

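The top view shows the bracket with its red wheel at (290,194), hinge near (310,205), elbow knob (309,252) and bar grip (288,255). The crank is at (290,178), and the purple decoy at (212,276) is to be left alone. I'll enlarge this area next.

Run:
```python
import cv2
a=cv2.imread('pics/t1.png')[150:280,220:370];b=cv2.imread('pics/s1.png')[165:295,300:420]
cv2.imwrite('pics/c1.png',cv2.resize(a,None,fx=4.5,fy=4.5,interpolation=cv2.INTER_CUBIC))
cv2.imwrite('pics/c2.png',cv2.resize(b,None,fx=4.5,fy=4.5,interpolation=cv2.INTER_CUBIC))
```

```text
(no output)
```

View pics/c1.png

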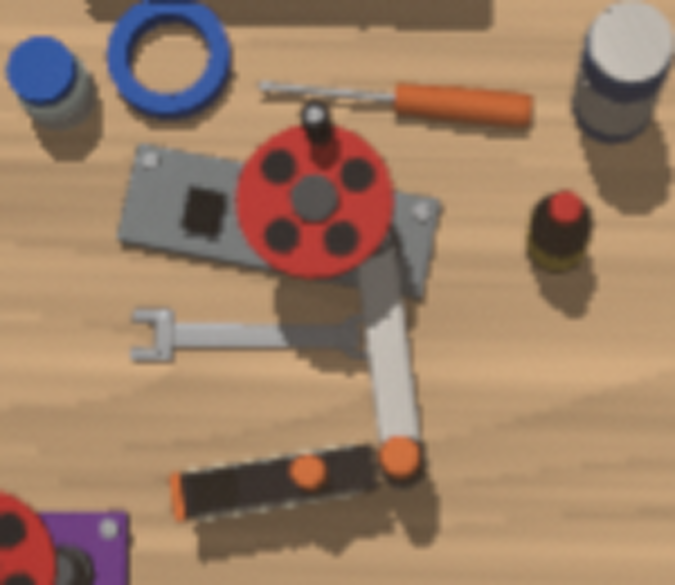

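View pics/c2.png

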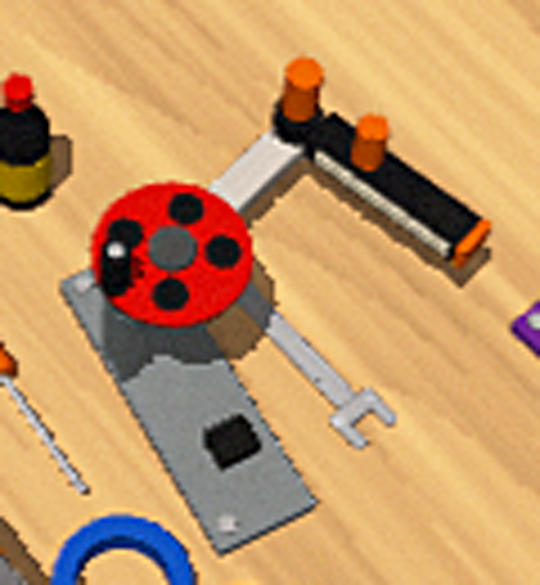

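```bash
cat >> h.py <<'E'
def c1(u,v,z): return px2w('top',220+u/4.5-.4,150+v/4.5-.4,z)
def c2(u,v,z): return px2w('scene',300+u/4.5-.4,165+v/4.5-.4,z)
E
python3 - <<'E'
from h import *
from scipy.spatial.transform import Rotation as R
np.set_printoptions(precision=1,suppress=True)
for n,a,b,z in [('knob',(401,457),(304,73),124),('grip',(308,470),(373,126),118),('crank',(317,113),(116,250),180),('wheel',(315,200),(172,253),136)]:
    print(n,c1(*a,z),c2(*b,z))
print('corners',[c1(*p,14)[:2] for p in [(140,145),(120,243),(420,300),(440,200)]])
print('tipbar',c1(178,497,78))
s=ctrl.read_state();print(R.from_euler('xyz',s['tool_rot']).as_matrix())
E
```

```text
knob [464.7 -79.9 124. ] [466.  -76.9 124. ]
grip [455.2 -20.1 118. ] [454.2 -18.9 118. ]
crank [675.8 -21.9 180. ] [673.1 -19.8 180. ]
wheel [629.2 -19.2 136. ] [629.9 -16.2 136. ]
corners [array([694.1, 119.9]), array([621.3, 130. ]), array([585.3, -86.4]), array([658.5, -98.7])]
tipbar [437.9  68.9  78. ]
[[-0.9  0.4 -0. ]
 [ 0.4  0.9 -0. ]
 [-0.  -0.  -1. ]]
```

```bash
cat > plan.py <<'E'
# usage: plan.py x,y,z,psi[,n] ... : rows from the stored commanded pose; waypoints, each interpolated in n rows. 
import sys,json,os,numpy as np
from scipy.spatial.transform import Rotation as R
def rot(p): return R.from_euler('xyz',[np.pi,0,p]).as_matrix()
def plan(W,show=True):
    c=np.array(json.load(open('cmd.json'))) if os.path.exists('cmd.json') else np.array([258.957,596.203,303.913,2.7319])
    pts=[];p=c
    for w in W:
        q=np.array(w[:4]);n=int(w[4]) if len(w)>4 else int(max(np.ceil(np.linalg.norm((q-p)[:3])/48),np.ceil(abs(q[3]-p[3])/.145),1))
        pts+=[p+(q-p)*(i+1)/n for i in range(n)];p=q
    i=0
    while i<len(pts):
        ch=pts[i:i+10];i+=10;rows=[]
        for q in ch:
            d=rot(c[3]).T@(q[:3]-c[:3])/10; r=[round(float(v),2)+0. for v in d]+[0,0,round(float(c[3]-q[3]),2)+0.];rows.append(r)
        r=rows[-1];c=np.r_[c[:3]+rot(c[3])@np.array(r[:3])*10,c[3]-r[5]]
        if show: print(json.dumps([rows]).replace(' ',''))
    json.dump(list(c),open('cmd.json','w')); print('cmd',c.round(2))
if __name__=='__main__': plan([list(map(float,a.split(','))) for a in sys.argv[1:]])
E
python3 plan.py 454.7,-19.5,220,1.749 454.7,-19.5,158,1.749,3
```

```text
[[[-3.03,-3.48,0.6,0,0,0.07],[-6.07,-6.95,1.2,0,0,0.14],[-9.1,-10.43,1.8,0,0,0.21],[-12.14,-13.91,2.4,0,0,0.28],[-15.17,-17.38,3.0,0,0,0.35],[-18.21,-20.86,3.6,0,0,0.42],[-21.24,-24.34,4.2,0,0,0.49],[-24.27,-27.82,4.8,0,0,0.56],[-27.31,-31.29,5.39,0,0,0.63],[-30.34,-34.77,5.99,0,0,0.7]]]
[[[-4.56,-0.7,0.6,0,0,0.07],[-9.12,-1.41,1.2,0,0,0.14],[-13.68,-2.11,1.8,0,0,0.21],[-18.24,-2.82,2.4,0,0,0.28],[-18.24,-2.82,4.47,0,0,0.28],[-18.24,-2.82,6.53,0,0,0.28],[-18.24,-2.82,8.6,0,0,0.28]]]
cmd [454.65 -19.47 158.01   1.75]
```

send_rows(
  rows=[
    [[-3.03, -3.48, 0.6, 0, 0, 0.07], [-6.07, -6.95, 1.2, 0, 0, 0.14], [-9.1, -10.43, 1.8, 0, 0, 0.21], [-12.14, -13.91, 2.4, 0, 0, 0.28], [-15.17, -17.38, 3.0, 0, 0, 0.35], [-18.21, -20.86, 3.6, 0, 0, 0.42], [-21.24, -24.34, 4.2, 0, 0, 0.49], [-24.27, -27.82, 4.8, 0, 0, 0.56], [-27.31, -31.29, 5.39, 0, 0, 0.63], [-30.34, -34.77, 5.99, 0, 0, 0.7]],
  ],
  grip=130,
)

```text
clock: 1.1
eef_pos: [398.9, 154.7, 243.8]
tool_rot: [3.141, 0.0, 2.029]
force: [1.1, 1.2, 0.4]
width: 41.9
gripper_force: 0.0
```

send_rows(
  rows=[
    [[-4.56, -0.7, 0.6, 0, 0, 0.07], [-9.12, -1.41, 1.2, 0, 0, 0.14], [-13.68, -2.11, 1.8, 0, 0, 0.21], [-18.24, -2.82, 2.4, 0, 0, 0.28], [-18.24, -2.82, 2.4, 0, 0, 0.28], [-18.24, -2.82, 2.4, 0, 0, 0.28], [-18.24, -2.82, 2.4, 0, 0, 0.28]],
  ],
)

```text
clock: 1.8
eef_pos: [454.1, -18.4, 219.8]
tool_rot: [-3.141, -0.001, 1.754]
force: [0.2, 0.6, -0.1]
width: 42.0
gripper_force: 0.0
```

```bash
echo '[454.65,-19.47,219.95,1.752]'>cmd.json; python3 plan.py 454.7,-19.5,158,1.749,3
python3 - <<'E'
from plan import plan
import numpy as np
K=np.array([465.3,-78.4])
W=[]
for a in np.linspace(1.749,0.10,15)[1:]: W.append([*(K+60*np.array([np.cos(a),np.sin(a)])),158,a,1])
plan(W)
E
```

```text
[[[0.0,0.0,2.07,0,0,0.0],[0.0,0.0,4.13,0,0,0.0],[0.0,0.0,6.19,0,0,0.0]]]
cmd [454.65 -19.47 158.05   1.75]
[[[-0.03,0.71,0.0,0,0,0.12],[-0.16,1.4,0.0,0,0,0.24],[-0.37,2.08,0.0,0,0,0.36],[-0.65,2.73,0.0,0,0,0.47],[-1.01,3.33,0.0,0,0,0.59],[-1.44,3.9,0.0,0,0,0.71],[-1.93,4.4,0.0,0,0,0.83],[-2.48,4.85,0.0,0,0,0.95],[-3.07,5.23,0.0,0,0,1.06],[-3.71,5.54,0.0,0,0,1.18]]]
[[[-0.05,0.7,0.0,0,0,0.12],[-0.17,1.4,0.0,0,0,0.24],[-0.38,2.07,0.0,0,0,0.35],[-0.66,2.72,0.0,0,0,0.47]]]
cmd [ 5.2500e+02 -7.2420e+01  1.5805e+02  1.0000e-01]
```

send_rows(
  rows=[
    [[0, 0, 2.1, 0, 0, 0], [0, 0, 4.1, 0, 0, 0], [0, 0, 6.2, 0, 0, 0], [0, 0, 6.2, 0, 0, 0]],
  ],
)

```text
clock: 2.2
eef_pos: [453.0, -17.6, 156.4]
tool_rot: [-3.137, -0.002, 1.755]
force: [-0.4, -0.0, -0.7]
width: 41.7
gripper_force: 0.0
```

send_rows(
  rows=[
    [[-0.03, 0.71, 0, 0, 0, 0.12], [-0.16, 1.4, 0, 0, 0, 0.24], [-0.37, 2.08, 0, 0, 0, 0.36], [-0.65, 2.73, 0, 0, 0, 0.47], [-1.01, 3.33, 0, 0, 0, 0.59], [-1.44, 3.9, 0, 0, 0, 0.71], [-1.93, 4.4, 0, 0, 0, 0.83], [-2.48, 4.85, 0, 0, 0, 0.95], [-3.07, 5.23, 0, 0, 0, 1.06], [-3.71, 5.54, 0, 0, 0, 1.18]],
  ],
)

```text
clock: 3.2
eef_pos: [515.1, -43.6, 158.8]
tool_rot: [-3.138, -0.0, 0.57]
force: [-2.0, 0.5, -0.1]
width: 41.8
gripper_force: 1.0
```

send_rows(
  rows=[
    [[-0.05, 0.7, 0, 0, 0, 0.12], [-0.17, 1.4, 0, 0, 0, 0.24], [-0.38, 2.07, 0, 0, 0, 0.35], [-0.66, 2.72, 0, 0, 0, 0.47], [-0.66, 2.72, 0, 0, 0, 0.47]],
  ],
)

```text
clock: 3.7
eef_pos: [525.5, -71.0, 158.8]
tool_rot: [-3.141, -0.001, 0.103]
force: [0.0, -0.1, 0.1]
width: 41.9
gripper_force: 0.1
```

Run:
```python
from h import *
im=snap('top','t2.png');snap('scene','s2.png')
a=cv2.imread('pics/t2.png')[150:280,220:370];b=cv2.imread('pics/s2.png')[165:295,300:420]
f=lambda x:cv2.resize(x,None,fx=3.5,fy=3.5,interpolation=cv2.INTER_CUBIC)[:455,:400+0] 
A=cv2.resize(a,None,fx=3,fy=3,interpolation=2);B=cv2.resize(b,None,fx=2.9,fy=3,interpolation=2)
cv2.imwrite('pics/m2.png',np.hstack([A,B])[:, :800]);print(ctrl.read_state()['force'],ctrl.read_state()['eef_pos'])
```

```text
[-0.30270706  0.93917683  0.47812141] [525.32645086 -71.05338503 158.64118455]
```

View pics/m2.png

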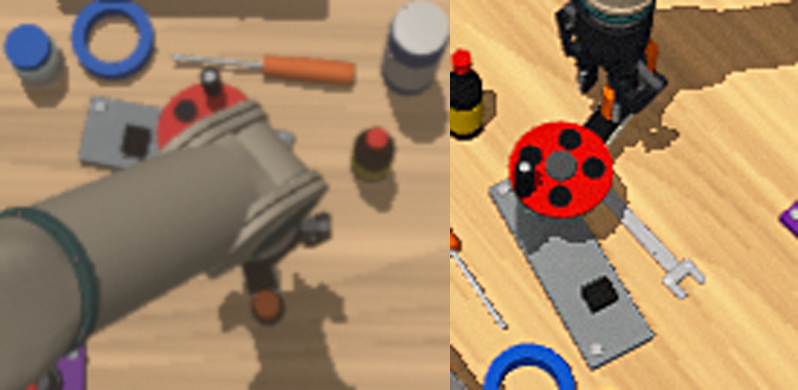

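The bar is nearly folded: in the top crop the grip is under the gripper, in line with the knob at (267,303). There is still cage slack to take up, so I'll push on to the stop.

send_rows(
  rows=[
    [[0, 0.2, 0, 0, 0, 0], [0, 0.4, 0, 0, 0, 0], [0, 0.5, 0, 0, 0, 0], [0, 0.6, 0, 0, 0, 0], [0, 0.6, 0, 0, 0, 0]],
  ],
)

```text
clock: 4.3
eef_pos: [525.7, -78.4, 158.1]
tool_rot: [-3.141, -0.0, 0.102]
force: [1.7, 3.0, 1.3]
width: 41.9
gripper_force: 1.5
```

send_rows(
  rows=[
    [[0, 0.1, 0, 0, 0, 0], [0, 0.2, 0, 0, 0, 0], [0, 0.3, 0, 0, 0, 0]],
  ],
)

```text
clock: 4.6
eef_pos: [525.8, -79.9, 157.9]
tool_rot: [-3.139, 0.0, 0.103]
force: [1.5, 7.2, 2.9]
width: 41.9
gripper_force: 3.1
```

send_rows(
  rows=[
    [[0, 0.1, 0, 0, 0, 0], [0, 0.2, 0, 0, 0, 0], [0, 0.3, 0, 0, 0, 0]],
  ],
)

```text
clock: 4.9
eef_pos: [526.0, -82.8, 157.9]
tool_rot: [-3.139, 0.001, 0.103]
force: [1.0, 6.4, 2.5]
width: 41.7
gripper_force: 3.1
```

```bash
echo '[526.2,-84.4,158.05,0.1]'>cmd.json; python3 plan.py 525.3,-75.4,158,.1,1 525.3,-75.4,215,.1,2 466.8,-83,215,3.335 466.8,-83,160,3.335,4
```

```text
[[[0.0,-0.9,0.01,0,0,0.0],[0.0,-0.9,-2.84,0,0,0.0],[0.0,-0.9,-5.69,0,0,0.0],[-0.26,-0.9,-5.69,0,0,-0.14],[-0.51,-0.89,-5.69,0,0,-0.28],[-0.77,-0.88,-5.69,0,0,-0.42],[-1.03,-0.87,-5.69,0,0,-0.56],[-1.28,-0.87,-5.69,0,0,-0.7],[-1.54,-0.86,-5.69,0,0,-0.84],[-1.79,-0.85,-5.69,0,0,-0.98]]]
[[[-0.15,-0.21,0.0,0,0,-0.15],[-0.3,-0.42,0.0,0,0,-0.29],[-0.45,-0.63,0.0,0,0,-0.43],[-0.6,-0.84,0.0,0,0,-0.57],[-0.75,-1.05,0.0,0,0,-0.71],[-0.89,-1.26,0.0,0,0,-0.85],[-1.04,-1.47,0.0,0,0,-0.99],[-1.19,-1.67,0.0,0,0,-1.13],[-1.34,-1.88,0.0,0,0,-1.27],[-1.49,-2.09,0.0,0,0,-1.41]]]
[[[0.18,-0.18,0.0,0,0,-0.14],[0.37,-0.36,0.0,0,0,-0.28],[0.55,-0.54,0.0,0,0,-0.42],[0.73,-0.72,0.0,0,0,-0.56],[0.91,-0.9,0.0,0,0,-0.7],[1.1,-1.08,0.0,0,0,-0.84],[1.1,-1.08,1.37,0,0,-0.84],[1.1,-1.08,2.75,0,0,-0.84],[1.1,-1.08,4.12,0,0,-0.84],[1.1,-1.08,5.5,0,0,-0.84]]]
cmd [466.79 -82.94 159.95   3.33]
```

send_rows(
  rows=[
    [[0, -0.9, 0, 0, 0, 0], [0, -0.9, -2.84, 0, 0, 0], [0, -0.9, -5.69, 0, 0, 0], [-0.26, -0.9, -5.69, 0, 0, -0.14], [-0.51, -0.89, -5.69, 0, 0, -0.28], [-0.77, -0.88, -5.69, 0, 0, -0.42], [-1.03, -0.87, -5.69, 0, 0, -0.56], [-1.28, -0.87, -5.69, 0, 0, -0.7], [-1.54, -0.86, -5.69, 0, 0, -0.84], [-1.79, -0.85, -5.69, 0, 0, -0.98]],
  ],
)

```text
clock: 5.9
eef_pos: [506.5, -78.6, 214.6]
tool_rot: [-3.141, 0.002, 1.087]
force: [-0.5, 0.3, -1.1]
width: 41.7
gripper_force: 0.0
```

send_rows(
  rows=[
    [[-0.15, -0.21, 0, 0, 0, -0.15], [-0.3, -0.42, 0, 0, 0, -0.29], [-0.45, -0.63, 0, 0, 0, -0.43], [-0.6, -0.84, 0, 0, 0, -0.57], [-0.75, -1.05, 0, 0, 0, -0.71], [-0.89, -1.26, 0, 0, 0, -0.85], [-1.04, -1.47, 0, 0, 0, -0.99], [-1.19, -1.67, 0, 0, 0, -1.13], [-1.34, -1.88, 0, 0, 0, -1.27], [-1.49, -2.09, 0, 0, 0, -1.41]],
  ],
)

```text
clock: 6.9
eef_pos: [481.1, -81.9, 214.5]
tool_rot: [-3.14, 0.0, 2.497]
force: [0.4, -0.4, 0.2]
width: 42.2
gripper_force: 0.0
```

send_rows(
  rows=[
    [[0.18, -0.18, 0, 0, 0, -0.14], [0.37, -0.36, 0, 0, 0, -0.28], [0.55, -0.54, 0, 0, 0, -0.42], [0.73, -0.72, 0, 0, 0, -0.56], [0.91, -0.9, 0, 0, 0, -0.7], [1.1, -1.08, 0, 0, 0, -0.84], [1.1, -1.08, 0, 0, 0, -0.84]],
  ],
)

```text
clock: 7.6
eef_pos: [465.7, -83.8, 214.4]
tool_rot: [-3.141, -0.001, -2.952]
force: [0.2, -0.5, 0.5]
width: 41.8
gripper_force: 0.0
```

Run:
```python
from h import *
im=snap('top','t3.png');snap('scene','s3.png')
a=cv2.imread('pics/t3.png')[150:280,220:370];b=cv2.imread('pics/s3.png')[165:295,300:420]
A=cv2.resize(a,None,fx=2,fy=3,interpolation=2);B=cv2.resize(b,None,fx=4,fy=4,interpolation=2)
A=cv2.copyMakeBorder(A,0,130,0,0,0)
cv2.imwrite('pics/m3.png',np.hstack([A,B])[:, :800]);print(ctrl.read_state()['force'],ctrl.read_state()['eef_pos'])
```

```text
[ 0.41699405 -0.07364616  0.04963803] [466.35817221 -83.59014587 214.62514277]
```

View pics/m3.png

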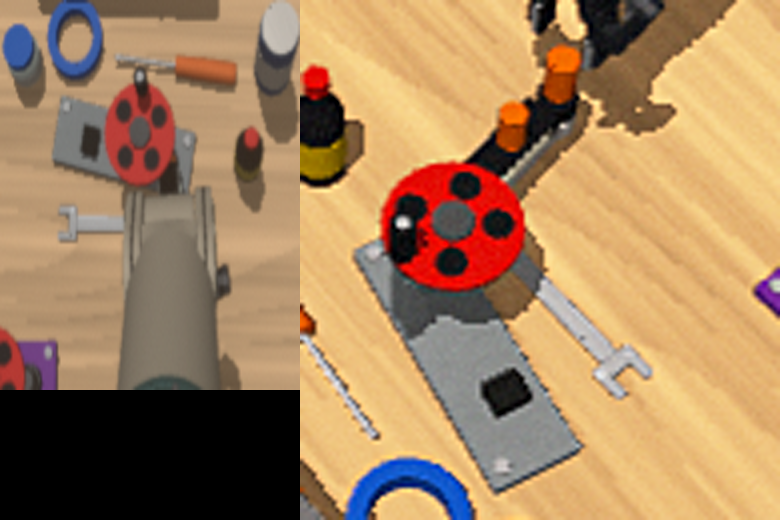

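The bar now lies flat along the arm. The knob top is at about (563,57) in the right-hand crop; I'll convert that to a position.

```bash
python3 - <<'E'
from h import *
print(px2w('scene',300+263/4-.4,165+57/4-.4,124),px2w('scene',300+214/4-.4,165+112/4-.4,118))
E
echo '[466.79,-82.94,214.95,3.33]'>cmd.json
python3 - <<'E'
from plan import plan
import numpy as np
H=np.array([623.8,-52.2]);W=[]
P=lambda a:[*(H+160*np.array([np.cos(a),np.sin(a)])),160,a]
plan([P(3.33)+[4]])
for a in np.linspace(3.33,1.45,27)[1:]: W.append(P(a)+[1])
plan(W)
E
```

```text
[465.65333612 -85.78615015 124.        ] [524.87346738 -72.4387602  118.        ]
[[[0.0,0.02,1.37,0,0,0.0],[0.0,0.04,2.75,0,0,0.0],[0.0,0.06,4.12,0,0,0.0],[0.0,0.08,5.49,0,0,0.0]]]
cmd [466.64 -82.15 160.05   3.33]
[[[-0.04,1.15,0.0,0,0,0.07],[-0.17,2.3,0.0,0,0,0.14],[-0.37,3.44,0.0,0,0,0.22],[-0.66,4.56,0.0,0,0,0.29],[-1.03,5.66,0.0,0,0,0.36],[-1.48,6.72,0.0,0,0,0.43],[-2.01,7.76,0.0,0,0,0.51],[-2.6,8.75,0.0,0,0,0.58],[-3.27,9.69,0.0,0,0,0.65],[-4.0,10.59,0.0,0,0,0.72]]]
[[[-0.05,1.15,0.0,0,0,0.08],[-0.18,2.3,0.0,0,0,0.15],[-0.39,3.44,0.0,0,0,0.22],[-0.68,4.56,0.0,0,0,0.29],[-1.06,5.65,0.0,0,0,0.36],[-1.51,6.72,0.0,0,0,0.44],[-2.03,7.75,0.0,0,0,0.51],[-2.63,8.74,0.0,0,0,0.58],[-3.3,9.68,0.0,0,0,0.65],[-4.04,10.57,0.0,0,0,0.73]]]
[[[-0.04,1.16,0.0,0,0,0.07],[-0.16,2.31,0.0,0,0,0.14],[-0.36,3.45,0.0,0,0,0.21],[-0.65,4.57,0.0,0,0,0.29],[-1.01,5.67,0.0,0,0,0.36],[-1.45,6.73,0.0,0,0,0.43]]]
cmd [643.02 106.67 160.05   1.45]
```

send_rows(
  rows=[
    [[0, 0.02, 1.37, 0, 0, 0], [0, 0.04, 2.75, 0, 0, 0], [0, 0.06, 4.12, 0, 0, 0], [0, 0.08, 5.49, 0, 0, 0], [0, 0.08, 5.49, 0, 0, 0]],
  ],
)

```text
clock: 8.2
eef_pos: [465.7, -82.2, 158.6]
tool_rot: [3.141, -0.003, -2.953]
force: [-0.1, 0.1, 0.2]
width: 42.2
gripper_force: 0.0
```

send_rows(
  rows=[
    [[-0.04, 1.15, 0, 0, 0, 0.07], [-0.17, 2.3, 0, 0, 0, 0.14], [-0.37, 3.44, 0, 0, 0, 0.22], [-0.66, 4.56, 0, 0, 0, 0.29], [-1.03, 5.66, 0, 0, 0, 0.36], [-1.48, 6.72, 0, 0, 0, 0.43], [-2.01, 7.76, 0, 0, 0, 0.51], [-2.6, 8.75, 0, 0, 0, 0.58], [-3.27, 9.69, 0, 0, 0, 0.65], [-4.0, 10.59, 0, 0, 0, 0.72]],
  ],
)

```text
clock: 9.2
eef_pos: [485.2, 28.2, 160.3]
tool_rot: [-3.139, -0.0, 2.606]
force: [-1.2, -4.2, -1.4]
width: 42.1
gripper_force: 2.1
```

send_rows(
  rows=[
    [[-0.05, 1.15, 0, 0, 0, 0.08], [-0.18, 2.3, 0, 0, 0, 0.15], [-0.39, 3.44, 0, 0, 0, 0.22], [-0.68, 4.56, 0, 0, 0, 0.29], [-1.06, 5.65, 0, 0, 0, 0.36], [-1.51, 6.72, 0, 0, 0, 0.44], [-2.03, 7.75, 0, 0, 0, 0.51], [-2.63, 8.74, 0, 0, 0, 0.58], [-3.3, 9.68, 0, 0, 0, 0.65], [-4.04, 10.57, 0, 0, 0, 0.73]],
  ],
)

```text
clock: 10.2
eef_pos: [573.1, 99.0, 160.3]
tool_rot: [-3.138, 0.0, 1.877]
force: [-2.7, -3.6, 0.3]
width: 42.1
gripper_force: 2.0
```

send_rows(
  rows=[
    [[-0.04, 1.16, 0, 0, 0, 0.07], [-0.16, 2.31, 0, 0, 0, 0.14], [-0.36, 3.45, 0, 0, 0, 0.21], [-0.65, 4.57, 0, 0, 0, 0.29], [-1.01, 5.67, 0, 0, 0, 0.36], [-1.45, 6.73, 0, 0, 0, 0.43], [-1.45, 6.73, 0, 0, 0, 0.43]],
  ],
)

```text
clock: 10.9
eef_pos: [643.2, 106.7, 160.2]
tool_rot: [3.141, 0.0, 1.45]
force: [-0.3, -0.2, 0.4]
width: 42.1
gripper_force: 0.0
```

send_rows(
  rows=[
    [[0, 0.4, 0, 0, 0, 0], [0, 0.8, 0, 0, 0, 0], [0, 1.1, 0, 0, 0, 0], [0, 1.3, 0, 0, 0, 0], [0, 1.3, 0, 0, 0, 0]],
  ],
)

```text
clock: 11.4
eef_pos: [655.8, 106.2, 160.1]
tool_rot: [3.141, -0.001, 1.452]
force: [-2.5, 2.2, 2.1]
width: 41.8
gripper_force: 1.4
```

send_rows(
  rows=[
    [[0, 0.1, 0, 0, 0, 0], [0, 0.2, 0, 0, 0, 0], [0, 0.2, 0, 0, 0, 0]],
  ],
)

```text
clock: 11.7
eef_pos: [657.2, 105.6, 159.9]
tool_rot: [-3.141, -0.001, 1.452]
force: [-4.3, 3.3, 1.6]
width: 41.9
gripper_force: 2.2
```

send_rows(
  rows=[
    [[0, 0.1, 0, 0, 0, 0], [0, 0.2, 0, 0, 0, 0], [0, 0.2, 0, 0, 0, 0]],
  ],
)

```text
clock: 12.0
eef_pos: [657.5, 105.6, 159.7]
tool_rot: [-3.136, -0.001, 1.452]
force: [-8.2, 4.1, 4.8]
width: 41.8
gripper_force: 4.3
```

send_rows(
  rows=[
    [[0, 0.1, 0, 0, 0, 0], [0, 0.2, 0, 0, 0, 0], [0, 0.2, 0, 0, 0, 0]],
  ],
)

```text
clock: 12.3
eef_pos: [657.8, 105.6, 159.6]
tool_rot: [-3.132, -0.001, 1.452]
force: [-13.0, 3.7, 9.7]
width: 41.8
gripper_force: 6.5
```

Run:
```python
from h import *
im=snap('top','t4.png');snap('scene','s4.png')
b=cv2.imread('pics/s4.png')[165:295,300:420]
B=cv2.resize(b,None,fx=4,fy=4,interpolation=2)
cv2.imwrite('pics/m4.png',B);print(ctrl.read_state()['force'],ctrl.read_state()['eef_pos'])
```

```text
[-11.85260815   3.84820629   8.95891379] [657.76058796 105.65901909 159.59433312]
```

View pics/m4.png

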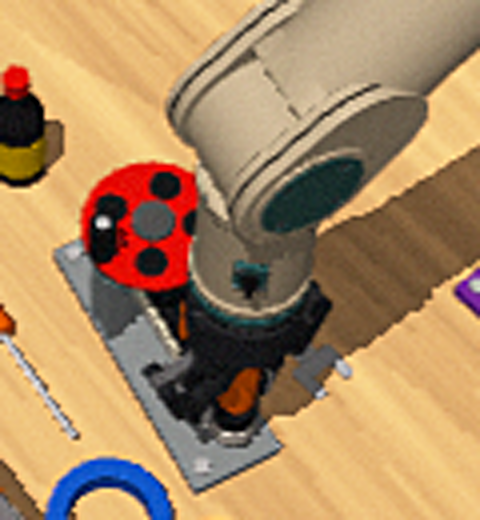

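The arm is home against the stop: the force rises with no motion, and the knob sits over the end of the bracket. Next I back off, lift, and go to the crank.

```bash
echo '[661.9,104.4,160.05,1.45]'>cmd.json; python3 plan.py 652,105.6,160,1.45,2 652,105.6,262,1.45,3 674.5,-21,262,3.07 674.5,-21,216,3.07,3
```

```text
[[[0.0,-0.5,0.0,0,0,0.0],[0.0,-1.0,0.01,0,0,0.0],[0.0,-1.0,-3.39,0,0,0.0],[0.0,-1.0,-6.79,0,0,0.0],[0.0,-1.0,-10.19,0,0,0.0],[-1.02,-0.68,-10.19,0,0,-0.14],[-2.05,-0.37,-10.19,0,0,-0.27],[-3.07,-0.06,-10.19,0,0,-0.41],[-4.1,0.26,-10.19,0,0,-0.54],[-5.12,0.57,-10.19,0,0,-0.68]]]
[[[-1.0,-0.4,-0.01,0,0,-0.13],[-1.99,-0.8,-0.01,0,0,-0.27],[-2.98,-1.21,-0.01,0,0,-0.4],[-3.98,-1.61,-0.01,0,0,-0.54],[-4.97,-2.01,-0.01,0,0,-0.67],[-5.96,-2.41,-0.01,0,0,-0.81],[-6.96,-2.81,-0.01,0,0,-0.94],[-6.96,-2.81,1.53,0,0,-0.94],[-6.96,-2.81,3.06,0,0,-0.94],[-6.96,-2.81,4.59,0,0,-0.94]]]
cmd [674.49 -21.02 216.05   3.07]
```

send_rows(
  rows=[
    [[0, -0.5, 0, 0, 0, 0], [0, -1.0, 0, 0, 0, 0], [0, -1.0, -3.4, 0, 0, 0], [0, -1.0, -6.8, 0, 0, 0], [0, -1.0, -10.2, 0, 0, 0], [-1.02, -0.68, -10.2, 0, 0, -0.14], [-2.05, -0.37, -10.2, 0, 0, -0.27], [-3.07, -0.06, -10.2, 0, 0, -0.41], [-4.1, 0.26, -10.2, 0, 0, -0.54], [-5.12, 0.57, -10.2, 0, 0, -0.68]],
  ],
)

```text
clock: 13.4
eef_pos: [662.1, 51.4, 262.3]
tool_rot: [3.14, 0.003, 2.136]
force: [-0.6, 0.1, -0.8]
width: 42.0
gripper_force: 0.0
```

send_rows(
  rows=[
    [[-1.0, -0.4, 0, 0, 0, -0.13], [-1.99, -0.8, 0, 0, 0, -0.27], [-2.98, -1.21, 0, 0, 0, -0.4], [-3.98, -1.61, 0, 0, 0, -0.54], [-4.97, -2.01, 0, 0, 0, -0.67], [-5.96, -2.41, 0, 0, 0, -0.81], [-6.96, -2.81, 0, 0, 0, -0.94], [-6.96, -2.81, 0, 0, 0, -0.94]],
  ],
  grip=80,
)

```text
clock: 14.2
eef_pos: [675.0, -24.6, 262.2]
tool_rot: [-3.139, 0.003, 3.068]
force: [-0.6, -0.9, -0.5]
width: 58.6
gripper_force: 0.0
```

Run:
```python
from h import *
im=snap('top','t5.png');snap('scene','s5.png')
b=cv2.imread('pics/s5.png')[165:295,300:420]
B=cv2.resize(b,None,fx=4,fy=4,interpolation=2)
cv2.imwrite('pics/m5.png',B);s=ctrl.read_state();print(s['force'],s['eef_pos'],s['qpos'])
```

```text
[-0.07051739  0.01494735  1.03231245] [674.61611568 -21.56165642 262.00829658] [-0.03319157  0.70737708  0.04158027  1.4849299  -0.03295118  0.94886382
  1.51408798]
```

View pics/m5.png

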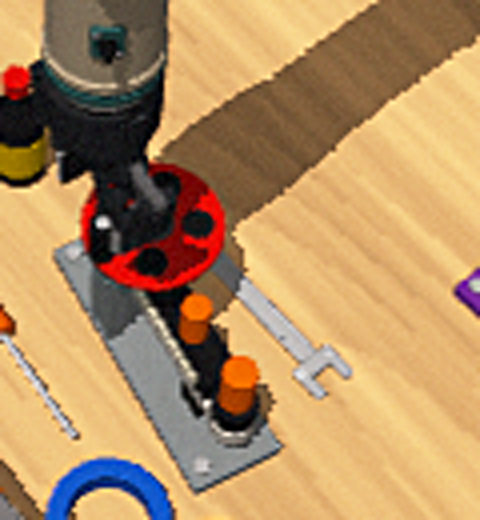

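The arm is home with the bar folded under the bridge, with knob and grip in line along the bracket, and the crank handle is between the fingers. Now I go down and grip.

send_rows(
  rows=[
    [[0, 0, 1.5, 0, 0, 0], [0, 0, 3.1, 0, 0, 0], [0, 0, 4.6, 0, 0, 0], [0, 0, 4.6, 0, 0, 0]],
  ],
)

```text
clock: 14.7
eef_pos: [672.6, -19.9, 212.6]
tool_rot: [-3.141, -0.006, 3.072]
force: [-0.3, 0.9, -0.5]
width: 58.9
gripper_force: 0.0
```

send_rows(
  rows=[
    [[0, 0, 0, 0, 0, 0], [0, 0, 0, 0, 0, 0], [0, 0, 0, 0, 0, 0], [0, 0, 0, 0, 0, 0], [0, 0, 0, 0, 0, 0]],
  ],
  grip=255,
)

```text
clock: 15.2
eef_pos: [674.9, -20.5, 217.0]
tool_rot: [3.141, 0.002, 3.072]
force: [-0.2, 1.3, 3.8]
width: 19.0
gripper_force: 58.6
```

```bash
cat > turn.py <<'E'
# turn.py d n : advance crank target by d rad in n rows; also print radial/tangential force now
import sys,json,numpy as np
from plan import plan
C=np.array([629.5,-17.7]);r=45.
d=float(sys.argv[1]);n=int(sys.argv[2])
c=json.load(open('cmd.json'));a0=np.arctan2(c[1]-C[1],c[0]-C[0])
W=[]
for i in range(1,n+1):
    a=a0-d*i/n;W.append([C[0]+r*np.cos(a),C[1]+r*np.sin(a),216,c[3]-d*i/n,1])
plan(W)
E
cat > f.py <<'E'
from cell import ctrl
import numpy as np
C=np.array([629.5,-17.7]);s=ctrl.read_state();p=s['eef_pos'][:2]-C;a=np.arctan2(p[1],p[0]);F=s['force'][:2]
print('ang %.3f r %.1f radial %.1f tang(resist) %.1f Fz %.1f t %.1f'%(a,np.hypot(*p),F@[np.cos(a),np.sin(a)],F@[-np.sin(a),np.cos(a)],s['force'][2],s['clock']))
E
python3 f.py; python3 turn.py .3 5
```

```text
ang -0.061 r 45.4 radial -0.2 tang(resist) 1.3 Fz 3.8 t 15.2
[[[0.02,-0.27,0.0,0,0,0.06],[0.04,-0.54,0.0,0,0,0.12],[0.09,-0.81,0.0,0,0,0.18],[0.14,-1.07,0.0,0,0,0.24],[0.22,-1.33,0.0,0,0,0.3]]]
cmd [671.35 -34.13 216.05   2.77]
```

send_rows(
  rows=[
    [[0.02, -0.27, 0, 0, 0, 0.06], [0.04, -0.54, 0, 0, 0, 0.12], [0.09, -0.81, 0, 0, 0, 0.18], [0.14, -1.07, 0, 0, 0, 0.24], [0.22, -1.33, 0, 0, 0, 0.3]],
  ],
)

```text
clock: 15.7
eef_pos: [673.1, -30.2, 217.0]
tool_rot: [3.135, 0.003, 2.772]
force: [3.9, 6.5, 2.1]
width: 18.8
gripper_force: 58.6
```

```bash
python3 f.py; python3 turn.py .2 5
```

```text
ang -0.280 r 45.3 radial 1.9 tang(resist) 7.4 Fz 2.1 t 15.7
[[[0.0,-0.18,0.0,0,0,0.04],[0.01,-0.36,0.0,0,0,0.08],[0.03,-0.54,0.0,0,0,0.12],[0.05,-0.72,0.0,0,0,0.16],[0.09,-0.89,0.0,0,0,0.2]]]
cmd [667.28 -42.09 216.05   2.57]
```

send_rows(
  rows=[
    [[0, -0.18, 0, 0, 0, 0.04], [0.01, -0.36, 0, 0, 0, 0.08], [0.03, -0.54, 0, 0, 0, 0.12], [0.05, -0.72, 0, 0, 0, 0.16], [0.09, -0.89, 0, 0, 0, 0.2]],
  ],
)

```text
clock: 16.2
eef_pos: [669.7, -38.9, 217.0]
tool_rot: [3.135, 0.004, 2.572]
force: [5.1, 4.7, 1.1]
width: 18.4
gripper_force: 58.5
```

```bash
python3 f.py; python3 turn.py .2 5
```

```text
ang -0.485 r 45.4 radial 2.3 tang(resist) 6.6 Fz 1.1 t 16.2
[[[0.0,-0.18,0.0,0,0,0.04],[0.01,-0.36,0.0,0,0,0.08],[0.03,-0.54,0.0,0,0,0.12],[0.06,-0.72,0.0,0,0,0.16],[0.09,-0.89,0.0,0,0,0.2]]]
cmd [661.71 -49.09 216.05   2.37]
```

send_rows(
  rows=[
    [[0, -0.18, 0, 0, 0, 0.04], [0.01, -0.36, 0, 0, 0, 0.08], [0.03, -0.54, 0, 0, 0, 0.12], [0.06, -0.72, 0, 0, 0, 0.16], [0.09, -0.89, 0, 0, 0, 0.2]],
  ],
)

```text
clock: 16.7
eef_pos: [664.6, -46.7, 217.1]
tool_rot: [3.135, 0.004, 2.372]
force: [6.7, 3.8, -0.8]
width: 18.2
gripper_force: 58.5
```

```bash
python3 f.py; python3 turn.py .15 5
```

```text
ang -0.691 r 45.6 radial 2.7 tang(resist) 7.2 Fz -0.8 t 16.7
[[[0.0,-0.13,0.0,0,0,0.03],[0.01,-0.27,0.0,0,0,0.06],[0.02,-0.4,0.0,0,0,0.09],[0.03,-0.54,0.0,0,0,0.12],[0.05,-0.67,0.0,0,0,0.15]]]
cmd [656.67 -53.55 216.05   2.22]
```

send_rows(
  rows=[
    [[0, -0.13, 0, 0, 0, 0.03], [0.01, -0.27, 0, 0, 0, 0.06], [0.02, -0.4, 0, 0, 0, 0.09], [0.03, -0.54, 0, 0, 0, 0.12], [0.05, -0.67, 0, 0, 0, 0.15]],
  ],
)

```text
clock: 17.2
eef_pos: [659.8, -51.9, 217.1]
tool_rot: [3.134, 0.004, 2.222]
force: [6.2, 2.8, -1.3]
width: 18.8
gripper_force: 58.5
```

```bash
python3 f.py; python3 turn.py .15 5
```

```text
ang -0.846 r 45.7 radial 2.0 tang(resist) 6.5 Fz -1.3 t 17.2
[[[0.0,-0.13,0.0,0,0,0.03],[0.01,-0.27,0.0,0,0,0.06],[0.02,-0.4,0.0,0,0,0.09],[0.03,-0.54,0.0,0,0,0.12],[0.05,-0.67,0.0,0,0,0.15]]]
cmd [651.04 -57.2  216.05   2.07]
```

send_rows(
  rows=[
    [[0, -0.13, 0, 0, 0, 0.03], [0.01, -0.27, 0, 0, 0, 0.06], [0.02, -0.4, 0, 0, 0, 0.09], [0.03, -0.54, 0, 0, 0, 0.12], [0.05, -0.67, 0, 0, 0, 0.15]],
  ],
)

```text
clock: 17.7
eef_pos: [654.3, -56.3, 217.1]
tool_rot: [3.134, 0.004, 2.071]
force: [7.8, 1.2, -0.6]
width: 18.7
gripper_force: 58.5
```

```bash
python3 f.py; python3 turn.py .15 5
```

```text
ang -1.001 r 45.9 radial 3.2 tang(resist) 7.3 Fz -0.6 t 17.7
[[[0.0,-0.13,0.0,0,0,0.03],[0.01,-0.27,0.0,0,0,0.06],[0.02,-0.4,0.0,0,0,0.09],[0.03,-0.54,0.0,0,0,0.12],[0.05,-0.67,0.0,0,0,0.15]]]
cmd [644.91 -59.97 216.05   1.92]
```

send_rows(
  rows=[
    [[0, -0.13, 0, 0, 0, 0.03], [0.01, -0.27, 0, 0, 0, 0.06], [0.02, -0.4, 0, 0, 0, 0.09], [0.03, -0.54, 0, 0, 0, 0.12], [0.05, -0.67, 0, 0, 0, 0.15]],
  ],
)

```text
clock: 18.2
eef_pos: [648.1, -59.8, 217.1]
tool_rot: [3.134, 0.004, 1.921]
force: [7.4, 0.4, -2.1]
width: 18.3
gripper_force: 58.5
```

```bash
python3 f.py; python3 turn.py .15 5
```

```text
ang -1.154 r 46.0 radial 2.6 tang(resist) 7.0 Fz -2.1 t 18.2
[[[0.0,-0.13,0.0,0,0,0.03],[0.01,-0.27,0.0,0,0,0.06],[0.02,-0.4,0.0,0,0,0.09],[0.03,-0.54,0.0,0,0,0.12],[0.05,-0.67,0.0,0,0,0.15]]]
cmd [638.45 -61.79 216.05   1.77]
```

send_rows(
  rows=[
    [[0, -0.13, 0, 0, 0, 0.03], [0.01, -0.27, 0, 0, 0, 0.06], [0.02, -0.4, 0, 0, 0, 0.09], [0.03, -0.54, 0, 0, 0, 0.12], [0.05, -0.67, 0, 0, 0, 0.15]],
  ],
)

```text
clock: 18.7
eef_pos: [641.6, -62.3, 217.1]
tool_rot: [3.134, 0.004, 1.771]
force: [7.2, -1.2, -0.6]
width: 18.3
gripper_force: 58.5
```

```bash
python3 f.py; python3 turn.py .1 4
```

```text
ang -1.305 r 46.2 radial 3.0 tang(resist) 6.6 Fz -0.6 t 18.7
[[[0.0,-0.11,0.0,0,0,0.02],[0.0,-0.22,0.0,0,0,0.05],[0.01,-0.34,0.0,0,0,0.07],[0.02,-0.45,0.0,0,0,0.1]]]
cmd [634.   -62.48 216.05   1.67]
```

send_rows(
  rows=[
    [[0, -0.11, 0, 0, 0, 0.02], [0, -0.22, 0, 0, 0, 0.05], [0.01, -0.34, 0, 0, 0, 0.07], [0.02, -0.45, 0, 0, 0, 0.1]],
  ],
)

```text
clock: 19.1
eef_pos: [637.1, -63.4, 217.1]
tool_rot: [3.134, 0.003, 1.671]
force: [7.1, -1.5, -0.7]
width: 18.6
gripper_force: 58.5
```

```bash
python3 f.py; python3 turn.py .1 4
```

```text
ang -1.407 r 46.3 radial 2.6 tang(resist) 6.8 Fz -0.7 t 19.1
[[[0.0,-0.11,0.0,0,0,0.02],[0.01,-0.22,0.0,0,0,0.05],[0.01,-0.34,0.0,0,0,0.07],[0.02,-0.45,0.0,0,0,0.1]]]
cmd [629.5  -62.73 216.05   1.57]
```

send_rows(
  rows=[
    [[0, -0.11, 0, 0, 0, 0.02], [0.01, -0.22, 0, 0, 0, 0.05], [0.01, -0.34, 0, 0, 0, 0.07], [0.02, -0.45, 0, 0, 0, 0.1]],
  ],
)

```text
clock: 19.5
eef_pos: [632.5, -64.1, 217.1]
tool_rot: [3.133, 0.003, 1.57]
force: [8.1, -2.9, -2.6]
width: 18.5
gripper_force: 58.5
```

```bash
python3 f.py; python3 turn.py .1 4
```

```text
ang -1.506 r 46.5 radial 3.4 tang(resist) 7.9 Fz -2.6 t 19.5
[[[0.0,-0.11,0.0,0,0,0.02],[0.01,-0.22,0.0,0,0,0.05],[0.02,-0.34,0.0,0,0,0.07],[0.03,-0.45,0.0,0,0,0.1]]]
cmd [625.   -62.43 216.05   1.47]
```

send_rows(
  rows=[
    [[0, -0.11, 0, 0, 0, 0.02], [0.01, -0.22, 0, 0, 0, 0.05], [0.02, -0.34, 0, 0, 0, 0.07], [0.03, -0.45, 0, 0, 0, 0.1]],
  ],
)

```text
clock: 19.9
eef_pos: [628.0, -64.2, 217.1]
tool_rot: [3.133, 0.003, 1.47]
force: [7.9, -2.9, -2.2]
width: 18.5
gripper_force: 58.5
```

```bash
python3 f.py; python3 turn.py .06 3
```

```text
ang -1.604 r 46.6 radial 2.7 tang(resist) 8.0 Fz -2.2 t 19.9
[[[0.0,-0.09,0.0,0,0,0.02],[0.0,-0.18,0.0,0,0,0.04],[0.0,-0.27,0.0,0,0,0.06]]]
cmd [622.31 -62.16 216.05   1.41]
```

send_rows(
  rows=[
    [[0, -0.09, 0, 0, 0, 0.02], [0, -0.18, 0, 0, 0, 0.04], [0, -0.27, 0, 0, 0, 0.06]],
  ],
)

```text
clock: 20.2
eef_pos: [625.3, -64.2, 217.1]
tool_rot: [3.133, 0.003, 1.41]
force: [7.8, -3.9, -2.8]
width: 18.6
gripper_force: 58.5
```

```bash
python3 f.py; python3 turn.py .06 3
```

```text
ang -1.662 r 46.6 radial 3.2 tang(resist) 8.1 Fz -2.8 t 20.2
[[[0.0,-0.09,0.0,0,0,0.02],[0.01,-0.18,0.0,0,0,0.04],[0.01,-0.27,0.0,0,0,0.06]]]
cmd [619.66 -61.62 216.05   1.35]
```

send_rows(
  rows=[
    [[0, -0.09, 0, 0, 0, 0.02], [0.01, -0.18, 0, 0, 0, 0.04], [0.01, -0.27, 0, 0, 0, 0.06]],
  ],
)

```text
clock: 20.5
eef_pos: [622.6, -63.9, 217.1]
tool_rot: [3.133, 0.003, 1.35]
force: [5.7, -4.5, -1.9]
width: 18.5
gripper_force: 58.5
```

```bash
python3 f.py; python3 turn.py .08 4
```

```text
ang -1.719 r 46.7 radial 3.6 tang(resist) 6.3 Fz -1.9 t 20.5
[[[0.0,-0.09,0.0,0,0,0.02],[0.0,-0.18,0.0,0,0,0.04],[0.01,-0.27,0.0,0,0,0.06],[0.02,-0.36,0.0,0,0,0.08]]]
cmd [616.19 -60.64 216.05   1.27]
```

send_rows(
  rows=[
    [[0, -0.09, 0, 0, 0, 0.02], [0, -0.18, 0, 0, 0, 0.04], [0.01, -0.27, 0, 0, 0, 0.06], [0.02, -0.36, 0, 0, 0, 0.08]],
  ],
)

```text
clock: 20.9
eef_pos: [619.0, -63.3, 217.1]
tool_rot: [3.132, 0.003, 1.27]
force: [6.7, -4.6, -2.3]
width: 18.5
gripper_force: 58.5
```

```bash
python3 f.py; python3 turn.py .08 4
```

```text
ang -1.796 r 46.8 radial 2.9 tang(resist) 7.6 Fz -2.3 t 20.9
[[[0.0,-0.09,0.0,0,0,0.02],[0.0,-0.18,0.0,0,0,0.04],[0.0,-0.27,0.0,0,0,0.06],[0.01,-0.36,0.0,0,0,0.08]]]
cmd [612.79 -59.48 216.05   1.19]
```

send_rows(
  rows=[
    [[0, -0.09, 0, 0, 0, 0.02], [0, -0.18, 0, 0, 0, 0.04], [0, -0.27, 0, 0, 0, 0.06], [0.01, -0.36, 0, 0, 0, 0.08]],
  ],
)

```text
clock: 21.3
eef_pos: [615.5, -62.4, 217.1]
tool_rot: [3.132, 0.002, 1.189]
force: [6.3, -5.3, -3.0]
width: 18.4
gripper_force: 58.5
```

```bash
python3 f.py; python3 turn.py .08 4
```

```text
ang -1.873 r 46.9 radial 3.2 tang(resist) 7.6 Fz -3.0 t 21.3
[[[0.0,-0.09,0.0,0,0,0.02],[0.0,-0.18,0.0,0,0,0.04],[0.01,-0.27,0.0,0,0,0.06],[0.01,-0.36,0.0,0,0,0.08]]]
cmd [609.48 -58.05 216.05   1.11]
```

send_rows(
  rows=[
    [[0, -0.09, 0, 0, 0, 0.02], [0, -0.18, 0, 0, 0, 0.04], [0.01, -0.27, 0, 0, 0, 0.06], [0.01, -0.36, 0, 0, 0, 0.08]],
  ],
)

```text
clock: 21.7
eef_pos: [612.2, -61.3, 217.1]
tool_rot: [3.132, 0.002, 1.109]
force: [7.5, -5.9, -2.1]
width: 18.8
gripper_force: 58.5
```

```bash
python3 f.py; python3 turn.py .08 4
```

```text
ang -1.949 r 46.9 radial 2.7 tang(resist) 9.1 Fz -2.1 t 21.7
[[[0.0,-0.09,0.0,0,0,0.02],[0.01,-0.18,0.0,0,0,0.04],[0.01,-0.27,0.0,0,0,0.06],[0.02,-0.36,0.0,0,0,0.08]]]
cmd [606.35 -56.27 216.05   1.03]
```

send_rows(
  rows=[
    [[0, -0.09, 0, 0, 0, 0.02], [0.01, -0.18, 0, 0, 0, 0.04]],
  ],
)

```text
clock: 21.9
eef_pos: [610.5, -60.6, 217.1]
tool_rot: [3.132, 0.002, 1.069]
force: [7.4, -6.5, -2.2]
width: 18.4
gripper_force: 58.5
```

```bash
python3 f.py
```

```text
ang -1.987 r 47.0 radial 3.0 tang(resist) 9.4 Fz -2.2 t 21.9
```

send_rows(
  rows=[
    [[0, -0.09, 0, 0, 0, 0.02], [0.01, -0.18, 0, 0, 0, 0.04]],
  ],
)

```text
clock: 22.1
eef_pos: [608.9, -59.9, 217.1]
tool_rot: [3.132, 0.002, 1.029]
force: [5.8, -7.2, -2.5]
width: 18.6
gripper_force: 58.5
```

```bash
python3 f.py; python3 turn.py .08 4
```

```text
ang -2.025 r 47.0 radial 3.9 tang(resist) 8.4 Fz -2.5 t 22.1
[[[0.0,-0.09,0.0,0,0,0.02],[0.0,-0.18,0.0,0,0,0.04],[0.01,-0.27,0.0,0,0,0.06],[0.01,-0.36,0.0,0,0,0.08]]]
cmd [603.31 -54.33 216.05   0.95]
```

send_rows(
  rows=[
    [[0, -0.09, 0, 0, 0, 0.02], [0, -0.18, 0, 0, 0, 0.04], [0.01, -0.27, 0, 0, 0, 0.06], [0.01, -0.36, 0, 0, 0, 0.08]],
  ],
)

```text
clock: 22.5
eef_pos: [605.7, -58.3, 217.1]
tool_rot: [3.132, 0.002, 0.949]
force: [5.6, -6.9, -3.1]
width: 18.1
gripper_force: 58.5
```

```bash
python3 f.py; python3 turn.py .08 4
```

```text
ang -2.101 r 47.1 radial 3.1 tang(resist) 8.4 Fz -3.1 t 22.5
[[[0.0,-0.09,0.0,0,0,0.02],[0.01,-0.18,0.0,0,0,0.04],[0.01,-0.27,0.0,0,0,0.06],[0.02,-0.36,0.0,0,0,0.08]]]
cmd [600.5  -52.07 216.05   0.87]
```

send_rows(
  rows=[
    [[0, -0.09, 0, 0, 0, 0.02], [0.01, -0.18, 0, 0, 0, 0.04], [0.01, -0.27, 0, 0, 0, 0.06], [0.02, -0.36, 0, 0, 0, 0.08]],
  ],
)

```text
clock: 22.9
eef_pos: [602.6, -56.4, 217.1]
tool_rot: [3.131, 0.001, 0.868]
force: [5.1, -9.4, -1.4]
width: 18.6
gripper_force: 58.6
```

```bash
python3 f.py; python3 turn.py .08 4
```

```text
ang -2.178 r 47.1 radial 4.8 tang(resist) 9.5 Fz -1.4 t 22.9
[[[0.0,-0.09,0.0,0,0,0.02],[0.0,-0.18,0.0,0,0,0.04],[0.01,-0.27,0.0,0,0,0.06],[0.01,-0.36,0.0,0,0,0.08]]]
cmd [597.81 -49.67 216.05   0.79]
```

send_rows(
  rows=[
    [[0, -0.09, 0, 0, 0, 0.02], [0, -0.18, 0, 0, 0, 0.04], [0.01, -0.27, 0, 0, 0, 0.06], [0.01, -0.36, 0, 0, 0, 0.08]],
  ],
)

```text
clock: 23.3
eef_pos: [599.7, -54.4, 217.1]
tool_rot: [3.131, 0.001, 0.788]
force: [5.1, -8.9, -2.2]
width: 18.3
gripper_force: 58.6
```

```bash
python3 f.py; python3 turn.py .08 4
```

```text
ang -2.253 r 47.2 radial 3.7 tang(resist) 9.6 Fz -2.2 t 23.3
[[[0.0,-0.09,0.0,0,0,0.02],[0.01,-0.18,0.0,0,0,0.04],[0.01,-0.27,0.0,0,0,0.06],[0.02,-0.36,0.0,0,0,0.08]]]
cmd [595.4  -47.   216.05   0.71]
```

send_rows(
  rows=[
    [[0, -0.09, 0, 0, 0, 0.02], [0.01, -0.18, 0, 0, 0, 0.04], [0.01, -0.27, 0, 0, 0, 0.06], [0.02, -0.36, 0, 0, 0, 0.08]],
  ],
)

```text
clock: 23.7
eef_pos: [597.1, -52.0, 217.1]
tool_rot: [3.131, 0.001, 0.708]
force: [3.8, -9.7, -2.4]
width: 18.6
gripper_force: 58.6
```

```bash
python3 f.py; python3 turn.py .08 4
```

```text
ang -2.328 r 47.2 radial 4.5 tang(resist) 9.4 Fz -2.4 t 23.7
[[[0.0,-0.09,0.0,0,0,0.02],[0.0,-0.18,0.0,0,0,0.04],[0.0,-0.27,0.0,0,0,0.06],[0.01,-0.36,0.0,0,0,0.08]]]
cmd [593.12 -44.2  216.05   0.63]
```

send_rows(
  rows=[
    [[0, -0.09, 0, 0, 0, 0.02], [0, -0.18, 0, 0, 0, 0.04], [0, -0.27, 0, 0, 0, 0.06], [0.01, -0.36, 0, 0, 0, 0.08]],
  ],
)

```text
clock: 24.1
eef_pos: [594.5, -49.5, 217.0]
tool_rot: [3.131, 0.001, 0.628]
force: [2.8, -10.6, -2.4]
width: 18.8
gripper_force: 58.6
```

```bash
python3 f.py; python3 turn.py .08 4
```

```text
ang -2.405 r 47.3 radial 5.0 tang(resist) 9.7 Fz -2.4 t 24.1
[[[0.0,-0.09,0.0,0,0,0.02],[0.0,-0.18,0.0,0,0,0.04],[0.01,-0.27,0.0,0,0,0.06],[0.02,-0.36,0.0,0,0,0.08]]]
cmd [ 5.9117e+02 -4.1180e+01  2.1605e+02  5.5000e-01]
```

Run:
```python
import numpy as np
from scipy.optimize import least_squares
D=np.array([[673.1,-30.2,3.9,6.5],[669.7,-38.9,5.1,4.7],[664.6,-46.7,6.7,3.8],[659.8,-51.9,6.2,2.8],[654.3,-56.3,7.8,1.2],[648.1,-59.8,7.4,.4],[641.6,-62.3,7.2,-1.2],[637.1,-63.4,7.1,-1.5],[632.5,-64.1,8.1,-2.9],[628,-64.2,7.9,-2.9],[625.3,-64.2,7.8,-3.9],[622.6,-63.9,5.7,-4.5],[619,-63.3,6.7,-4.6],[615.5,-62.4,6.3,-5.3],[612.2,-61.3,7.5,-5.9],[610.5,-60.6,7.4,-6.5],[608.9,-59.9,5.8,-7.2],[605.7,-58.3,5.6,-6.9],[602.6,-56.4,5.1,-9.4],[599.7,-54.4,5.1,-8.9],[597.1,-52,3.8,-9.7],[594.5,-49.5,2.8,-10.6]])
f=least_squares(lambda c:np.hypot(D[:,0]-c[0],D[:,1]-c[1])-c[2],[629,-18,45]).x;print(f)
for C in (f[:2],):
    p=D[:,:2]-C;a=np.arctan2(p[:,1],p[:,0]);print(np.c_[a,-D[:,2]*np.sin(a)+D[:,3]*np.cos(a),D[:,2]*np.cos(a)+D[:,3]*np.sin(a)].round(2))
```

```text
[628.3770882  -17.89006896  46.34112564]
[[-0.27  7.3   2.04]
 [-0.47  6.5   2.42]
 [-0.67  7.14  2.88]
 [-0.82  6.45  2.15]
 [-0.98  7.14  3.37]
 [-1.13  6.87  2.79]
 [-1.28  6.56  3.2 ]
 [-1.38  6.69  2.81]
 [-1.48  7.81  3.61]
 [-1.58  7.92  2.84]
 [-1.64  8.04  3.37]
 [-1.7   6.22  3.75]
 [-1.77  7.49  3.15]
 [-1.85  7.52  3.34]
 [-1.93  9.09  2.91]
 [-1.97  9.34  3.14]
 [-2.    8.29  4.09]
 [-2.08  8.26  3.28]
 [-2.16  9.47  4.97]
 [-2.24  9.51  3.85]
 [-2.31  9.36  4.58]
 [-2.39  9.66  5.18]]
```

send_rows(
  rows=[
    [[0, -0.09, 0, 0, 0, 0.02], [0, -0.18, 0, 0, 0, 0.04], [0.01, -0.27, 0, 0, 0, 0.06], [0.02, -0.36, 0, 0, 0, 0.08]],
  ],
)

```text
clock: 24.5
eef_pos: [592.2, -46.8, 217.1]
tool_rot: [3.131, 0.001, 0.547]
force: [2.2, -10.5, -0.8]
width: 18.7
gripper_force: 58.7
```

```bash
sed -i 's/629.5,-17.7/628.4,-17.9/' f.py; python3 f.py; python3 turn.py .16 8
```

```text
ang -2.468 r 46.3 radial 4.8 tang(resist) 9.6 Fz -0.8 t 24.5
[[[0.0,-0.09,0.0,0,0,0.02],[0.0,-0.18,0.0,0,0,0.04],[0.0,-0.27,0.0,0,0,0.06],[0.01,-0.36,0.0,0,0,0.08],[0.02,-0.45,0.0,0,0,0.1],[0.03,-0.54,0.0,0,0,0.12],[0.04,-0.63,0.0,0,0,0.14],[0.05,-0.72,0.0,0,0,0.16]]]
cmd [ 5.8783e+02 -3.4780e+01  2.1605e+02  3.9000e-01]
```

send_rows(
  rows=[
    [[0, -0.09, 0, 0, 0, 0.02], [0, -0.18, 0, 0, 0, 0.04], [0, -0.27, 0, 0, 0, 0.06], [0.01, -0.36, 0, 0, 0, 0.08]],
  ],
)

```text
clock: 24.9
eef_pos: [590.1, -43.9, 217.1]
tool_rot: [3.131, 0.001, 0.467]
force: [1.0, -10.7, -0.5]
width: 18.8
gripper_force: 58.7
```

send_rows(
  rows=[
    [[0.01, -0.09, 0, 0, 0, 0.02], [0.02, -0.18, 0, 0, 0, 0.04], [0.03, -0.27, 0, 0, 0, 0.06], [0.05, -0.36, 0, 0, 0, 0.08]],
  ],
)

```text
clock: 25.3
eef_pos: [588.3, -40.9, 217.0]
tool_rot: [3.131, 0.001, 0.387]
force: [0.2, -12.4, 1.1]
width: 18.3
gripper_force: 58.8
```

```bash
python3 f.py; python3 turn.py .16 8
```

```text
ang -2.620 r 46.3 radial 6.0 tang(resist) 10.8 Fz 1.1 t 25.3
[[[0.0,-0.09,0.0,0,0,0.02],[0.01,-0.18,0.0,0,0,0.04],[0.01,-0.27,0.0,0,0,0.06],[0.02,-0.36,0.0,0,0,0.08],[0.03,-0.45,0.0,0,0,0.1],[0.04,-0.54,0.0,0,0,0.12],[0.05,-0.63,0.0,0,0,0.14],[0.06,-0.72,0.0,0,0,0.16]]]
cmd [ 5.8565e+02 -2.7890e+01  2.1605e+02  2.3000e-01]
```

send_rows(
  rows=[
    [[0, -0.09, 0, 0, 0, 0.02], [0.01, -0.18, 0, 0, 0, 0.04], [0.01, -0.27, 0, 0, 0, 0.06], [0.02, -0.36, 0, 0, 0, 0.08]],
  ],
)

```text
clock: 25.7
eef_pos: [586.6, -37.7, 217.0]
tool_rot: [3.131, 0.001, 0.306]
force: [-1.7, -12.2, 1.2]
width: 18.3
gripper_force: 58.9
```

send_rows(
  rows=[
    [[0, -0.09, 0, 0, 0, 0.02], [0, -0.18, 0, 0, 0, 0.04], [0.01, -0.27, 0, 0, 0, 0.06], [0.02, -0.36, 0, 0, 0, 0.08]],
  ],
)

```text
clock: 26.1
eef_pos: [585.2, -34.4, 217.0]
tool_rot: [3.131, 0.001, 0.226]
force: [-2.8, -12.4, 2.7]
width: 19.0
gripper_force: 59.0
```

```bash
python3 f.py
```

```text
ang -2.776 r 46.2 radial 7.1 tang(resist) 10.6 Fz 2.7 t 26.1
```

Turning resistance is up from 6.9 N to about 10.8 N, so the pad force is around 85 N. I'll release and lift.

send_rows(
  rows=[
    [[0, 0, 0, 0, 0, 0], [0, 0, 0, 0, 0, 0], [0, 0, 0, 0, 0, 0], [0, 0, 0, 0, 0, 0], [0, 0, 0, 0, 0, 0], [0, 0, -2.0, 0, 0, 0], [0, 0, -5.0, 0, 0, 0], [0, 0, -9.0, 0, 0, 0], [0, 0, -12.0, 0, 0, 0]],
  ],
  grip=80,
)

```text
clock: 27.0
eef_pos: [586.2, -27.7, 338.1]
tool_rot: [3.141, -0.001, 0.232]
force: [0.3, 0.0, -0.1]
width: 58.6
gripper_force: 0.0
```

send_rows(
  rows=[
    [[-4.0, 0, 0, 0, 0, 0], [-8.0, 0, 0, 0, 0, 0], [-12.0, 0, 0, 0, 0, 0], [-12.0, 0, 0, 0, 0, 0], [-12.0, 0, 0, 0, 0, 0], [-12.0, 0, 0, 0, 0, 0]],
  ],
)

```text
clock: 27.6
eef_pos: [470.4, -54.7, 336.3]
tool_rot: [3.141, -0.001, 0.233]
force: [-0.9, -0.6, 0.4]
width: 59.1
gripper_force: 0.0
```

Run:
```python
from h import *
im=snap('top','t6.png');snap('scene','s6.png')
b=cv2.imread('pics/s6.png')[120:320,240:440]
cv2.imwrite('pics/m6.png',cv2.resize(b,None,fx=2.9,fy=2.9,interpolation=2));s=ctrl.read_state();print(s['force'],s['eef_pos'])
```

```text
[-0.37176142 -0.84339446 -0.13157752] [470.28901851 -54.83421459 335.98084491]
```

View pics/m6.png

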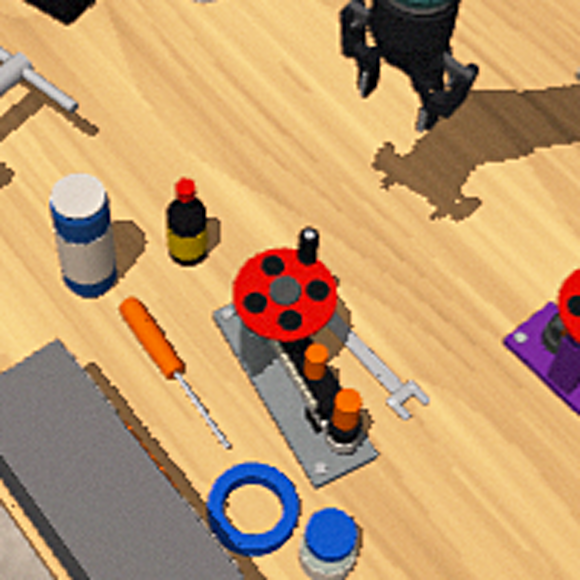

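The picture shows the bar folded and home (knob at (347,405), grip at (316,360)). The crank is at (309,240), the bystanders are undisturbed and the robot is clear.

```bash
python3 -c "
from cell import ctrl
print(ctrl.finish_job())"
```

```text
the job is handed in; nothing more can be done
None
```

I folded the light bar, swung the arm home to its stop, wound the wheel until the crank took about 10.8 N (an estimated 85 N on the pad, which I could not measure directly) and handed the job in clear of the bench; the verdict was not shown.

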